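Third hand for the ticket printer

TASK

The ticket printer at the pass is going to be screwed to its mount. First press its hinged cover down until it clicks and stays shut by itself, and take the hand off it; then push the printer back along the mount until its back sits square against the rubber buffer, and hold it there with a steady push of about 12 N while a colleague fastens it. Never ram the buffer, leave the screw dish and the screwdriver beside the mount where they are, and finish while still holding the printer pressed on: do not let go.

Things in the scene. Friction and masses are not known exactly. Their poses are not given: they have to be found in the camera images.
- printer: ticket printer, grey and black box 115 mm long (its x), 110 wide (its y), 94 high with the cover shut, about 0.45 kg, loose on the mount. Origin: centre of its underside. +x points to its back, which faces the buffer; the flat front face, 57.5 mm from the origin towards the robot, runs from 8 to 82 mm above the underside. A white paper roll lies in the bay under the cover
- printer_cover (a joint): black cover on top of the printer, 94 mm long, 110 wide, 10 thick, hinged at its rear edge. Angle in rad: 0 shut, grows as the front edge swings up; starts at 0.5 to 0.85; stays where it is left. Below about 0.14 a spring ball resists: 6 to 10 N down on the front edge takes it past, then it snaps to 0 and holds; left short of that, the front edge stays ajar by about 13 mm
- cover_lip (a point): middle of the cover's front edge on its upper face, 3 mm behind the very edge; shut, it lies 93 mm ahead of and 11 mm above the hinge line, 94 mm above the printer's underside
- cover_hinge (a point): middle of the cover's hinge line, which runs along the printer's y, 37.5 mm behind the printer's origin and 83 mm above its underside
- mount: printer mount, fixed to the table: aluminium plate 200 mm (its x) x 150 (its y) x 6, with two side rails 14 mm high above the plate, 120 mm apart; the printer stands between them, 5 mm loose each side. An upright at the far end carries the buffer. Origin: centre of the plate's underside, on the table; +x points along the rails, away from the robot, to the buffer
- buffer: black rubber bar 100 mm wide, 44 high, 8 thick across the mount's far end, centred 52 mm above the table. Origin: middle of its face towards the printer, 69 mm from the mount's origin along its x while unpressed. It gives way 1 mm per 4 N, at most 8 mm. The printer starts 20 to 45 mm short of it; its sliding friction takes 2 to 6 N; over 30 N on the buffer is ramming
- screw_dish: white ramekin, 65 mm across, 37 mm high, left of the mount; origin at the centre of its underside. A bystander
- screwdriver: screwdriver 170 mm long lying right of the mount, along x of its own frame, handle towards the robot; origin under its middle. A bystander
Things that resemble listed ones, but are neither listed nor needed, are in the scene too. What is shaped like the printer but blue or purple is not meant.

How it is judged (in metres and radians):
On the way:
1. the cover is snapped shut and stays so with the robot off the printer (value of joint printer_cover below 0.03 rad and contact force between each of the fingers, the arm and printer below 0.3 N), for 0.2 s.
At the end, for the whole second after the job is handed in: Through the last second the robot keeps pressing the printer on the buffer with 4 to 20 N; the printer stands flat on the plate, at rest, square to the mount within 2 degrees, and its cover is shut (under 0.03 rad) (contact force between printer and buffer between 4 and 20 N and contact force between any of the fingers, the arm and printer above 4 N and value of joint printer_cover below 0.03 rad and angle between the x axis of printer and the x axis of mount, either way round below 0.035 rad and angle between printer's own z axis and vertical below 0.05 rad and z of printer in the frame of mount below 0.01 m and linear speed of printer below 0.01 m/s); the arm keeps its last pose, push and grip.
It fails at once if the buffer is rammed (over 30 N) (contact force between printer and buffer above 30 N).
It fails at once if the screw dish is moved more than 30 mm (distance of screw_dish from where it was at the start of the episode above 0.03 m).
It fails at once if the screwdriver is moved more than 30 mm (distance of screwdriver from where it was at the start of the episode above 0.03 m).
It also fails if it takes over 53 s, if anything falls off the work surface, if the arm or the gripper's body presses on something with over 40 N, if the wrist force passes 120 N, or if a joint passes its speed limit or range.

ROBOT

A 6-joint arm with a two-finger parallel gripper is mounted at the origin on a cart in front of the work surface, level with it; the furniture and walls round the work are solid. World frame = base frame: x ahead of the robot, y to its left, z up, the work surface at z = 0. Lengths are in mm, angles in rad, forces in N, time in s.
With the tool pointing down it reaches from about 350 to 975 mm from the base axis. Payload 7.1 kg.
Tool frame: the origin (TCP) lies on the front face of the gripper's body, between the roots of the fingers; the fingertips stand 80 mm ahead of it and the grasp point (between the pads) lies 61 mm ahead of it; z points along the fingers, y is the line along which they close (so a half turn about z gives the same grasp; the last joint's range is limited). The gripper opens to 88 mm and grips with 3 to 60 N. Pads are 20 mm wide; open, the fingers measure 115 mm over their backs; the gripper's body (75 mm by 178 mm) begins 61 mm behind the grasp point.
Start: joints at [1.259, 0.423, 1.63, -0, 1.089, -0.019], TCP at [180.365, 598.393, 302.675] pointing down, gripper open.
Joint ranges: [-3, 3], [-0.9, 2.11], [0.09, 2.58], [-1.31, 4.45], [0.11, 2.69], [-2.54, 2.54]. Speed limits (rad/s): [2.39, 2.39, 3.01, 3.14, 3.14, 3.14].

INTERFACE

Orientations are given as a rotation vector (axis times angle).
In Python, from workcell import readout, vision, close_job gives the robot as it stands.
- The arm moves only by the tool servo_tool, never from a script. Its argument "plan" is a list that holds one entry, the list of rows, each a list of 7 numbers: the gripper command: -1 is fully open, 1 is shut, values between are in proportion, then the shift along the world's x, y, z in units of 40 mm (1.0 is 40 mm), then the turn, a rotation vector about the world's x, y, z in units of 5 degrees (1.0 is 5 degrees). A call has 1 to 5 rows; each row shifts and turns the commanded pose from where the row before left it; what a row does not reach is not made up. A row lasts 1/12 s, in which the tool goes at most 41.7 mm and 7.16 degrees, less where a joint would pass 70% of its speed; a pose out of reach is approached as far as the arm can. A call is refused whole if a number of a shift passes 1 or a number of a turn 1, either way. A call with a gripper value outside its range is refused whole. The fingers move at their own pace and stop on an object; the grip force is fixed at half the most. Time passes only in rows, so rows that do not move let the fingers close. It gives the time, the measured TCP pose, the force, the opening and the grip force at its end, in the units of the state.
- readout.get_obs(): the state, without advancing time (a new reading comes with each control period).
- vision.get_image(name): name is "scene" or "side" or "wrist"; returns the picture (480x640x3 uint8, red, green, blue); there is no depth.
- vision.camera_params(name): a dict with "fx", "fy", "cx", "cy" (pixels), "rvec" (rotation vector, rad) and "tvec" (3), from world to camera coordinates, as OpenCV has them; the wrist camera has in their place "hand_eye" (4x4, takes a point from camera to tool coordinates, whose origin is the TCP and whose axes are the flange's). Camera axes: x right, y down, z forward; pixel columns grow to the right and rows downward; lengths in mm; the calibration is good to about 2 mm. A picture is of the moment at which its call begins: read the wrist's pose just before it. camera_params takes no time and is no camera call.
- close_job(): hands the job in; it is judged then, once.
The state is a dict: "t": time; "qpos": joint angles; "qvel": joint speeds; "joint_torque": joint torques, N m; "ee_pos": TCP position; "orientation": TCP orientation; "ft_force": force on the tool from outside, world axes, zero at the start; "moment": the same for the moment, N m; "width": finger opening in mm; "grasp_force": force on a finger pad.
Only numpy, scipy, OpenCV 4.12 (cv2) and the standard library are available. Lean on these libraries where they do the work, as an engineer would, in place of code of your own. Each camera call takes 0.05 s, during which the arm holds its last target. There are 200 camera calls.

## Working session

There is one attempt and no reset: what is moved stays moved. The work goes in short steps, Python scripts to look and compute and a tool call to move; the robot and the scene stay as the last step left them, time stands still between calls to the robot, and variables do not carry over. Pictures are saved under pics/ and viewed, at most 10 in all, crops included, and the job is handed in when it is done.

Besides the shell and the picture viewer there is one more tool, called after "Call:" as a command line: name --argument value ..., lists and objects as JSON in quotes. servo_tool: Moves the arm, as the interface text tells. Its arguments: {"type":"object","properties":{"plan":{"type":"array"}},"required":["plan"]}

```bash
mkdir -p pics; cat > h.py <<'E'
import numpy as np, cv2
from workcell import readout, vision, close_job
from scipy.spatial.transform import Rotation as R
def cam(n, o=None):
    p=vision.camera_params(n)
    K=np.array([[p['fx'],0,p['cx']],[0,p['fy'],p['cy']],[0,0,1.]])
    if 'rvec' in p:
        r=R.from_rotvec(np.ravel(p['rvec'])).as_matrix(); t=np.ravel(p['tvec'])
        return K,r.T,-r.T@t
    T=np.array(p['hand_eye']); Rt=R.from_rotvec(o['orientation']).as_matrix()
    return K,Rt@T[:3,:3],Rt@T[:3,3]+np.array(o['ee_pos'])
def ray(c,uv):
    K,r,o=c; d=r@np.linalg.solve(K,[uv[0],uv[1],1.]); return o,d/np.linalg.norm(d)
def onz(c,uv,z):
    o,d=ray(c,uv); return o+d*(z-o[2])/d[2]
def tri(c1,u1,c2,u2):
    o1,d1=ray(c1,u1);o2,d2=ray(c2,u2)
    s=np.linalg.lstsq(np.c_[d1,-d2],o2-o1,rcond=None)[0]
    a,b=o1+s[0]*d1,o2+s[1]*d2
    return (a+b)/2,np.linalg.norm(a-b)
def proj(c,P):
    K,r,o=c; q=K@(r.T@(np.array(P)-o)); return q[:2]/q[2]
def shot(n,f):
    o=readout.get_obs(); im=vision.get_image(n); cv2.imwrite(f'pics/{f}.png',im[:,:,::-1]); return im,cam(n,o)
E
python3 - <<'E'
from h import *
for n in('scene','side'):
    im,c=shot(n,n+'0'); print(n,c[2],c[1][:,2])
print(readout.get_obs())
E
```

```text
scene [-121.71957861 -400.66835499  562.70195274] [ 0.75970934  0.36624456 -0.53731429]
side [311.38685925 723.84157405 653.24567105] [ 0.22517534 -0.80219019 -0.55298008]
{'t': 0.1, 'qpos': array([ 1.25897300e+00,  4.23758323e-01,  1.63059844e+00, -2.21944410e-05,
        1.08862526e+00, -1.90249238e-02]), 'qvel': array([-0.00196257, -0.00232718, -0.00106157, -0.00059433, -0.00073439,
       -0.00088715]), 'joint_torque': array([-9.58719356e-04, -5.45615637e+01, -2.74323732e+01,  6.45391736e-02,
        1.87961245e-02, -1.84268579e-06]), 'ee_pos': array([180.26923047, 598.02683554, 301.98911804]), 'orientation': array([-4.58238831e-01, -3.10778076e+00,  2.15756919e-03]), 'ft_force': array([-0.56087147, -0.06980942,  0.01890287]), 'moment': array([-0.00835368,  0.03034497, -0.03018324]), 'grasp_force': 0.0, 'width': 87.68747337618261}
```

View pics/scene0.png

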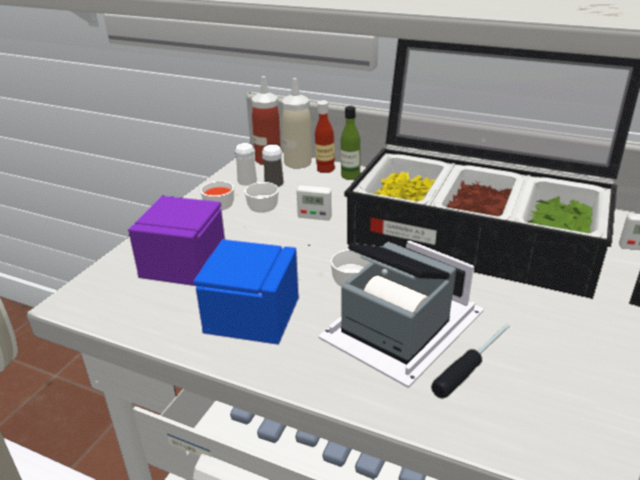

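View pics/side0.png

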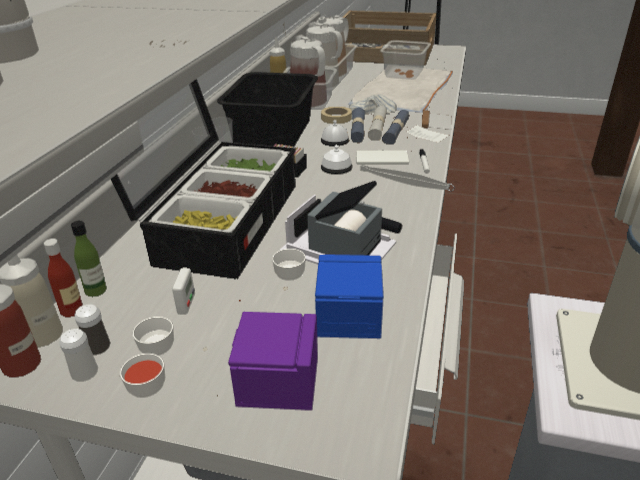

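The grey printer on the white mount is at scene (397,305) and side (345,230). The purple (180,238) and blue (248,290) boxes in the scene view are decoys, since the target must be grey/black and on the mount with the buffer. The dish beside the mount is at scene (350,268) and the screwdriver at (470,360). I'll confirm this in an enlarged crop.

```bash
python3 - <<'E'
import cv2,numpy as np
a=cv2.imread('pics/scene0.png')[225:405,310:520]; b=cv2.imread('pics/side0.png')[165:285,265:415]
a=cv2.resize(a,None,fx=3,fy=3,interpolation=cv2.INTER_CUBIC)[:, :]
b=cv2.resize(b,None,fx=4,fy=4,interpolation=cv2.INTER_CUBIC)
cv2.imwrite('pics/ca.png',a);cv2.imwrite('pics/cb.png',b)
E
```

```text
(no output)
```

View pics/ca.png

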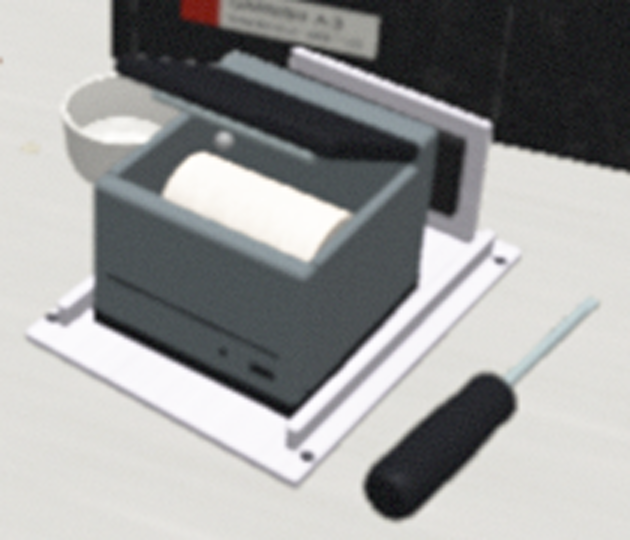

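View pics/cb.png

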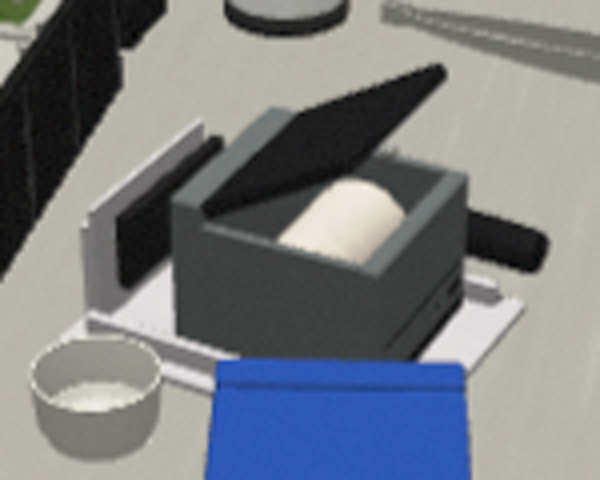

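The crop confirms the target. It is a grey body with a black open cover and white roll, on the white plate with the black buffer behind. Next I triangulate the corners.

```bash
python3 - <<'E'
from h import *
s=cam('scene');d=cam('side')
S=lambda u,v:(310+u/3,225+v/3); D=lambda u,v:(265+u/4,165+v/4)
np.set_printoptions(precision=1,suppress=True)
for n,a,b in [('frontL top',(98,180),(375,275)),('frontR top',(308,272),(465,178)),('coverFL',(118,64),(347,172)),('coverFR',(330,158),(443,68))]:
    print(n,*tri(s,S(*a),d,D(*b)))
fl,fr,rr=[onz(s,S(*p),6) for p in[(27,335),(297,485),(520,257)]]
print('plate',fl,fr,rr,onz(d,D(525,305),6))
for v in(fl-fr,rr-fr): print(np.linalg.norm(v),np.degrees(np.arctan2(v[1],v[0])))
print('mount',(fl+rr)/2)
print('driver',onz(s,S(390,500),15),onz(s,S(595,300),8)); print('dish',onz(s,S(110,115),37))
E
```

```text
frontL top [ 473.3 -156.    87. ] 3.8689919165349416
frontR top [ 447.5 -259.4   86.2] 6.227934531927643
coverFL [ 488.1 -159.   139.9] 4.12703916954765
coverFR [ 459.1 -263.4  141.7] 2.1365575212233536
plate [ 453.2 -130.3    6. ] [ 412.4 -272.6    6. ] [ 600.3 -326.9    6. ] [ 411.7 -267.2    6. ]
148.11403596520645 74.00044281382652
195.60925344726962 -16.106527172319257
mount [ 526.7 -228.6    6. ]
driver [ 410.9 -311.7   15. ] [ 579.4 -365.6    8. ]
dish [ 593.8 -114.3   37. ]
```

Call:
servo_tool --plan '[[[1, 0.35, -0.95, 0, 0, 0, 0], [1, 0.35, -0.95, 0, 0, 0, 0], [1, 0.35, -0.95, 0, 0, 0, 0], [1, 0.35, -0.95, 0, 0, 0, 0], [1, 0.35, -0.95, 0, 0, 0, 0]]]'

```text
t: 0.52
ee_pos: [250.4, 406.5, 302.3]
orientation: [-0.457, -3.108, 0.001]
ft_force: [2.0, -0.8, 0.0]
width: 58.0
grasp_force: 0.0
```

Call:
servo_tool --plan '[[[1, 0.35, -0.95, 0, 0, 0, 0], [1, 0.35, -0.95, 0, 0, 0, 0], [1, 0.35, -0.95, 0, 0, 0, 0], [1, 0.35, -0.95, 0, 0, 0, 0], [1, 0.35, -0.95, 0, 0, 0, 0]]]'

```text
t: 0.93
ee_pos: [320.3, 216.5, 302.6]
orientation: [0.457, 3.108, -0.0]
ft_force: [1.0, 0.4, 0.5]
width: 24.7
grasp_force: 0.0
```

Call:
servo_tool --plan '[[[1, 0.35, -0.95, 0, 0, 0, 0], [1, 0.35, -0.95, 0, 0, 0, 0], [1, 0.35, -0.95, 0, 0, 0, 0], [1, 0.35, -0.95, 0, 0, 0, 0], [1, 0.35, -0.95, 0, 0, 0, 0]]]'

```text
t: 1.35
ee_pos: [390.4, 26.4, 302.8]
orientation: [0.458, 3.108, 0.0]
ft_force: [1.4, 0.7, -0.4]
width: 0.5
grasp_force: 0.0
```

Call:
servo_tool --plan '[[[1, 0.35, -0.9, 0, 0, 0, 0], [1, 0.35, -0.9, 0, 0, 0, 0], [1, 0.35, -0.9, 0, 0, 0, 0], [1, 0.2, -0.6, 0, 0, 0, 0], [1, 0, 0, 0, 0, 0, 0]]]'

```text
t: 1.77
ee_pos: [441.9, -107.4, 302.8]
orientation: [0.464, 3.106, -0.002]
ft_force: [0.3, -0.1, 0.2]
width: 0.6
grasp_force: 0.0
```

Call:
servo_tool --plan '[[[1, 0.34, -0.89, 0, 0, 0, 0], [1, 0.34, -0.89, 0, 0, 0, 0], [1, 0.34, -0.89, 0, 0, 0, 0], [1, 0, 0, 0, 0, 0, 0]]]'

```text
t: 2.1
ee_pos: [483.3, -214.8, 302.9]
orientation: [0.462, 3.105, -0.003]
ft_force: [-0.2, 0.3, 0.5]
width: 0.4
grasp_force: 0.0
```

```bash
python3 - <<'E'
from h import *
im,c=shot('wrist','w1'); print(c)
for n,P in dict(fl=(473,-156,88),fr=(447.5,-259,88),lip=(474,-211,141)).items(): print(n,proj(c,P))
E
```

```text
(array([[356.82346548,   0.        , 318.39362244],
       [  0.        , 356.82346548, 240.32022371],
       [  0.        ,   0.        ,   1.        ]]), array([[ 0.29072813,  0.91042422,  0.2942871 ],
       [ 0.95680366, -0.27599831, -0.09138758],
       [-0.00197873,  0.30814391, -0.9513377 ]]), array([ 402.54425476, -189.22831401,  385.95689494]))
fl [381.03187418 196.67044743]
fr [255.87632162 203.08189295]
lip [318.98959729 234.16357155]
```

View pics/w1.png

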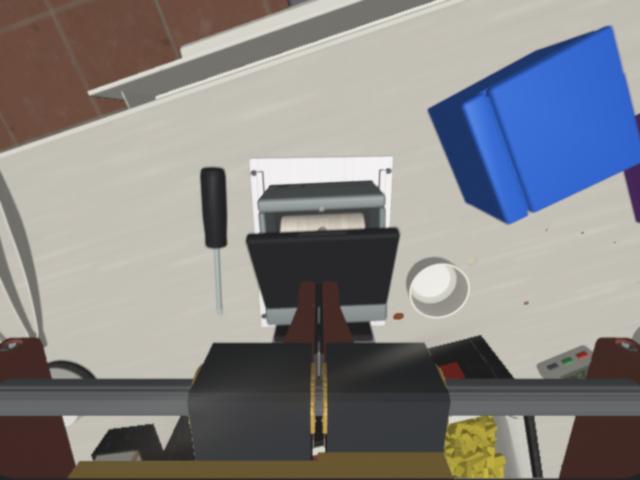

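Wrist view: the cover's front edge is at rows 230–237 and columns 247–398, as predicted (319,234). The mount is about 1.2° off the tool yaw. Now I press down on the cover.

Call:
servo_tool --plan '[[[1, 0, 0, -0.7, 0, 0, 0.25], [1, 0, 0, -0.7, 0, 0, 0], [1, 0, 0, -0.5, 0, 0, 0], [1, 0, 0, -0.2, 0, 0, 0], [1, 0, 0, -0.1, 0, 0, 0]]]'

```text
t: 2.57
ee_pos: [480.0, -208.9, 213.3]
orientation: [-0.423, -3.11, -0.002]
ft_force: [-0.2, -0.7, 0.8]
width: 0.8
grasp_force: 0.1
```

Call:
servo_tool --plan '[[[1, 0, 0, -0.1, 0, 0, 0], [1, 0, 0, -0.1, 0, 0, 0], [1, 0, 0, -0.1, 0, 0, 0], [1, 0, 0, -0.1, 0, 0, 0], [1, 0, 0, -0.1, 0, 0, 0]]]'

```text
t: 2.98
ee_pos: [481.4, -210.5, 194.9]
orientation: [0.424, 3.112, -0.001]
ft_force: [-0.7, -0.8, 0.8]
width: 0.3
grasp_force: 0.1
```

Call:
servo_tool --plan '[[[1, 0, 0, -0.1, 0, 0, 0], [1, 0, 0, -0.1, 0, 0, 0], [1, 0, 0, -0.05, 0, 0, 0], [1, 0, 0, -0.05, 0, 0, 0], [1, 0, 0, -0.05, 0, 0, 0]]]'

```text
t: 3.4
ee_pos: [481.3, -210.5, 180.4]
orientation: [0.424, 3.112, -0.0]
ft_force: [0.1, -0.8, -0.2]
width: 0.6
grasp_force: 0.0
```

Call:
servo_tool --plan '[[[1, 0, 0, -0.04, 0, 0, 0], [1, 0, 0, -0.04, 0, 0, 0], [1, 0, 0, 0, 0, 0, 0]]]'

```text
t: 3.65
ee_pos: [481.3, -210.5, 179.5]
orientation: [0.424, 3.113, -0.0]
ft_force: [-8.7, 4.0, 25.6]
width: 0.4
grasp_force: 12.9
```

```bash
python3 - <<'E'
from h import *
im,_=shot('scene','s2'); im2,_=shot('side','d2'); im3,_=shot('wrist','w2')
a=cv2.resize(im[215:405,310:520],(420,380)); b=cv2.resize(im2[165:260,270:365],(380,380))
cv2.imwrite('pics/c2.png',np.hstack([a,b])[:,:,::-1])
E
```

```text
(no output)
```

View pics/c2.png

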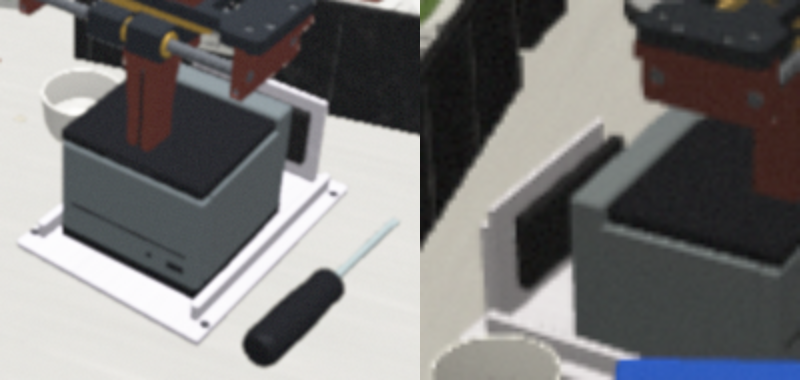

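The cover lies flat under the fingers at (145,130) in the crop. I'll lift off, back away and check it stays shut.

Call:
servo_tool --plan '[[[1, 0, 0, 0.4, 0, 0, 0], [1, 0, 0, 0.7, 0, 0, 0], [-0.15, 0, 0, 0.7, 0, 0, 0], [-0.15, -0.5, 0.1, 0, 0, 0, 0], [-0.15, -0.5, 0.1, 0, 0, 0, 0]]]'

```text
t: 4.22
ee_pos: [442.4, -203.0, 251.2]
orientation: [0.423, 3.108, -0.002]
ft_force: [-0.1, 0.1, -0.3]
width: 16.9
grasp_force: 0.0
```

Call:
servo_tool --plan '[[[-0.15, -0.5, 0.1, 0, 0, 0, 0], [-0.15, 0, 0, 0, 0, 0, 0], [-0.15, 0, 0, 0, 0, 0, 0]]]'

```text
t: 4.47
ee_pos: [421.0, -198.4, 249.7]
orientation: [0.425, 3.112, -0.0]
ft_force: [0.5, 0.5, 0.1]
width: 37.1
grasp_force: 0.0
```

```bash
python3 - <<'E'
from h import *
im,c=shot('wrist','w3'); im2,c2=shot('scene','s3'); o=readout.get_obs(); print(o['ee_pos'],o['ft_force'],o['width'])
a=cv2.resize(im2[225:405,310:520],(420,360)); b=cv2.resize(im[0:380],(606,360))[:,200:560]
cv2.imwrite('pics/c3.png',np.hstack([a,b])[:,:,::-1])
E
```

```text
[ 422.3539848  -198.88522561  249.75055994] [ 0.25462206 -1.0247993  -0.3808224 ] 44.94852928706455
```

View pics/c3.png

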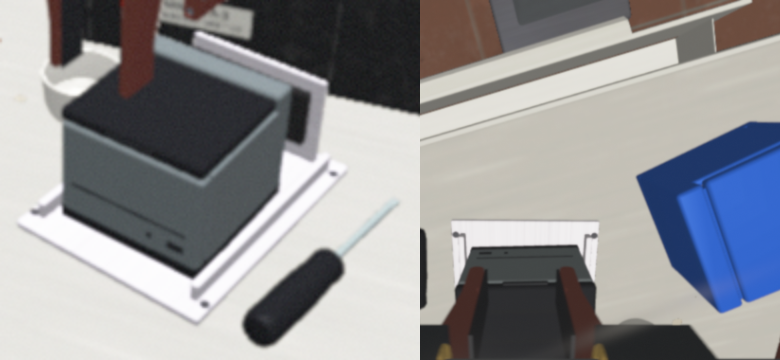

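The cover stays shut with the hand clear. I'll check the blue box's clearance and the printer front.

```bash
python3 - <<'E'
from h import *
c=cam('wrist',readout.get_obs()); np.set_printoptions(precision=1,suppress=True)
W=lambda x,y:((x-420+200)*640/606,y*380/360)
ang=np.radians(-15.7); ex=np.array([np.cos(ang),np.sin(ang)]);ey=np.array([-ex[1],ex[0]]); t=np.array(readout.get_obs()['ee_pos'])[:2]
for n,p,z in[('blueL',(638,178),94),('blueB',(722,312),94),('blueL140',(638,178),130),('pfl bottom',(577,246),14),('pfr bottom',(475,248),14),('topL',(587,283),88),('topR',(462,283),88)]:
    P=onz(c,W(*p),z); print(n,P, 'rel tcp along/across',ex@(P[:2]-t),ey@(P[:2]-t))
E
```

```text
blueL [ 401.7 -106.7   94. ] rel tcp along/across -44.855206648718294 83.16722058756292
blueB [527.4 -59.3  94. ] rel tcp along/across 63.38742863208802 162.8127300332594
blueL140 [ 392.5 -117.   130. ] rel tcp along/across -50.84265049024437 70.72344742701604
pfl bottom [ 473.8 -154.4   14. ] rel tcp along/across 37.44538440323081 56.764771962078036
pfr bottom [ 448.3 -254.3   14. ] rel tcp along/across 39.96551561443433 -46.28303729038614
topL [ 476.2 -158.5   88. ] rel tcp along/across 40.89132647321543 53.470482204344115
topR [ 449.3 -255.3   88. ] rel tcp along/across 41.2500637708478 -47.04450263442144
```

Call:
servo_tool --plan '[[[-0.15, 0.38, -0.03, 0, 0, 0, 0], [-0.15, 0, 0, -0.8, 0, 0, 0], [-0.15, 0, 0, -0.9, 0, 0, 0], [-0.15, 0, 0, -0.8, 0, 0, 0], [-0.15, 0, 0, -0.5, 0, 0, 0]]]'

```text
t: 4.98
ee_pos: [436.7, -199.5, 126.6]
orientation: [-0.424, -3.111, -0.001]
ft_force: [-0.2, 0.0, -0.2]
width: 50.4
grasp_force: 0.0
```

Call:
servo_tool --plan '[[[-0.15, 0, 0, 0, 0, 0, 0], [-0.15, 0, 0, 0, 0, 0, 0]]]'

```text
t: 5.15
ee_pos: [436.8, -199.6, 128.6]
orientation: [-0.424, -3.111, -0.001]
ft_force: [-0.2, -0.5, -0.8]
width: 50.3
grasp_force: 0.0
```

Call:
servo_tool --plan '[[[-0.15, 0.07, -0.02, 0, 0, 0, 0], [-0.15, 0.07, -0.02, 0, 0, 0, 0], [-0.15, 0.07, -0.02, 0, 0, 0, 0], [-0.15, 0.07, -0.02, 0, 0, 0, 0], [-0.15, 0.07, -0.02, 0, 0, 0, 0]]]'

```text
t: 5.57
ee_pos: [450.4, -203.5, 130.2]
orientation: [-0.424, -3.113, 0.0]
ft_force: [-4.2, 0.5, 2.3]
width: 50.2
grasp_force: 2.0
```

Call:
servo_tool --plan '[[[-0.15, 0.07, -0.02, 0, 0, 0, 0], [-0.15, 0.07, -0.02, 0, 0, 0, 0], [-0.15, 0.07, -0.02, 0, 0, 0, 0], [-0.15, 0.07, -0.02, 0, 0, 0, 0]]]'

```text
t: 5.9
ee_pos: [461.7, -206.8, 129.5]
orientation: [-0.424, -3.112, -0.0]
ft_force: [-4.6, 1.0, 2.4]
width: 50.6
grasp_force: 2.0
```

Call:
servo_tool --plan '[[[-0.15, 0.036, -0.01, 0, 0, 0, 0], [-0.15, 0.036, -0.01, 0, 0, 0, 0], [-0.15, 0.036, -0.01, 0, 0, 0, 0], [-0.15, 0, 0, 0, 0, 0, 0]]]'

```text
t: 6.23
ee_pos: [466.2, -208.1, 129.4]
orientation: [0.424, 3.112, -0.0]
ft_force: [-2.0, 0.5, 2.2]
width: 50.4
grasp_force: 1.2
```

Call:
servo_tool --plan '[[[-0.15, 0.024, -0.007, 0, 0, 0, 0], [-0.15, 0.024, -0.007, 0, 0, 0, 0], [-0.15, 0, 0, 0, 0, 0, 0]]]'

```text
t: 6.48
ee_pos: [468.0, -208.6, 129.5]
orientation: [0.424, 3.112, -0.0]
ft_force: [-2.2, 1.4, 1.5]
width: 50.6
grasp_force: 1.3
```

Call:
servo_tool --plan '[[[-0.15, 0.024, -0.007, 0, 0, 0, 0], [-0.15, 0.024, -0.007, 0, 0, 0, 0], [-0.15, 0.024, -0.007, 0, 0, 0, 0], [-0.15, 0, 0, 0, 0, 0, 0]]]'

```text
t: 6.82
ee_pos: [471.1, -209.5, 129.5]
orientation: [0.424, 3.112, -0.0]
ft_force: [-1.5, 1.2, 1.0]
width: 50.6
grasp_force: 1.0
```

Call:
servo_tool --plan '[[[-0.15, 0.024, -0.007, 0, 0, 0, 0], [-0.15, 0.024, -0.007, 0, 0, 0, 0], [-0.15, 0, 0, 0, 0, 0, 0]]]'

```text
t: 7.07
ee_pos: [472.9, -210.1, 129.5]
orientation: [0.424, 3.112, -0.0]
ft_force: [-2.2, 2.0, 0.8]
width: 50.3
grasp_force: 1.1
```

Call:
servo_tool --plan '[[[-0.15, 0.024, -0.007, 0, 0, 0, 0], [-0.15, 0.024, -0.007, 0, 0, 0, 0], [-0.15, 0, 0, 0, 0, 0, 0]]]'

```text
t: 7.32
ee_pos: [474.1, -210.3, 129.4]
orientation: [-0.424, -3.111, -0.001]
ft_force: [-4.1, 1.6, 2.8]
width: 50.3
grasp_force: 2.5
```

Call:
servo_tool --plan '[[[-0.15, 0.024, -0.007, 0, 0, 0, 0], [-0.15, 0, 0, 0, 0, 0, 0]]]'

```text
t: 7.48
ee_pos: [474.5, -210.4, 129.3]
orientation: [-0.424, -3.11, -0.001]
ft_force: [-7.5, 1.1, 4.6]
width: 50.5
grasp_force: 3.6
```

Call:
servo_tool --plan '[[[-0.15, 0.024, -0.007, 0, 0, 0, 0], [-0.15, 0, 0, 0, 0, 0, 0], [-0.15, 0, 0, 0, 0, 0, 0]]]'

```text
t: 7.73
ee_pos: [474.9, -210.5, 129.3]
orientation: [-0.425, -3.109, -0.002]
ft_force: [-9.0, 2.1, 7.2]
width: 50.7
grasp_force: 4.6
```

Call:
servo_tool --plan '[[[-0.15, 0.024, -0.007, 0, 0, 0, 0], [-0.15, 0, 0, 0, 0, 0, 0], [-0.15, 0, 0, 0, 0, 0, 0]]]'

```text
t: 7.98
ee_pos: [475.3, -210.5, 129.2]
orientation: [-0.424, -3.108, -0.002]
ft_force: [-10.6, 3.1, 8.0]
width: 50.5
grasp_force: 5.6
```

Call:
servo_tool --plan '[[[-0.15, 0.024, -0.007, 0, 0, 0, 0], [-0.15, 0, 0, 0, 0, 0, 0], [-0.15, 0, 0, 0, 0, 0, 0]]]'

```text
t: 8.23
ee_pos: [475.8, -210.6, 129.1]
orientation: [-0.424, -3.107, -0.003]
ft_force: [-13.1, 3.8, 9.8]
width: 50.6
grasp_force: 6.5
```

Call:
servo_tool --plan '[[[-0.15, 0.024, -0.007, 0, 0, 0, 0], [-0.15, 0, 0, 0, 0, 0, 0], [-0.15, 0, 0, 0, 0, 0, 0]]]'

```text
t: 8.48
ee_pos: [476.2, -210.7, 129.1]
orientation: [-0.425, -3.105, -0.003]
ft_force: [-13.9, 3.9, 11.9]
width: 50.5
grasp_force: 7.6
```

Call:
servo_tool --plan '[[[-0.15, 0, 0, 0, 0, 0, 0], [-0.15, 0, 0, 0, 0, 0, 0], [-0.15, 0, 0, 0, 0, 0, 0], [-0.15, 0, 0, 0, 0, 0, 0], [-0.15, 0, 0, 0, 0, 0, 0]]]'

```text
t: 8.9
ee_pos: [476.2, -210.7, 129.1]
orientation: [-0.424, -3.105, -0.003]
ft_force: [-14.7, 3.9, 11.3]
width: 50.7
grasp_force: 7.5
```

```bash
python3 - <<'E'
from h import *
im,_=shot('scene','s4'); im2,_=shot('side','d4')
a=cv2.resize(im[215:405,310:520],(420,380)); b=cv2.resize(im2[165:260,270:365],(380,380))
cv2.imwrite('pics/c4.png',np.hstack([a,b])[:,:,::-1]); print(readout.get_obs()['ft_force'])
E
```

```text
[-14.12231068   4.45145347  10.70214699]
```

View pics/c4.png

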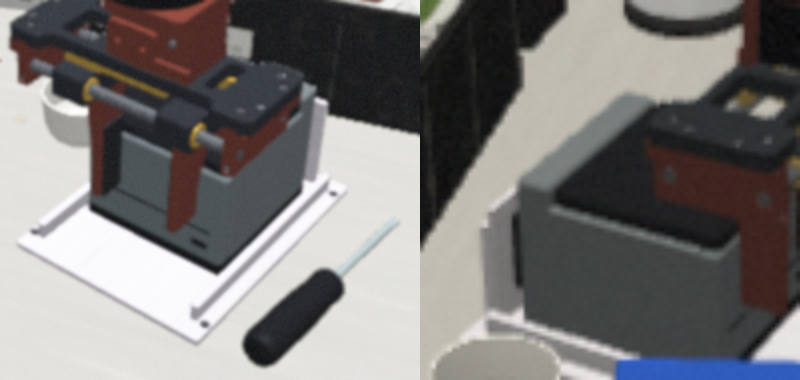

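The printer back sits on the buffer at (520,250) in the crop. It is square and flat with the cover shut, and the push is steady at about 14.5 N, so roughly 9–12 N on the buffer after friction. The dish and screwdriver have not moved.

```bash
python3 -c "
from workcell import close_job
print(close_job())"
```

```text
the job is handed in; nothing more can be done
None
```

The job is handed in; no verdict came back. The cover stayed shut with the hand off it, and the arm is still holding the printer square on the buffer with a steady push of about 14.5 N (an estimated 9–12 N on the buffer after friction), with the dish and screwdriver untouched.

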